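# Fit the dough blade on the food processor spindle

## Robot

A 7-joint arm with a two-finger parallel gripper is mounted at the origin on the work surface. World frame = base frame: x ahead of the robot, y to its left, z up, the work surface at z = 0. Lengths are in m, angles in rad, forces in N, time in s.
With the tool pointing down it reaches from about 0.425 to 0.925 m from the base axis. Payload 6.8 kg.
Tool frame: the origin (TCP) lies midway between the tips of the shut fingers; the grasp point (between the pads) lies 19 mm behind it; z points along the fingers, y is the direction in which the jaws open and shut (so a half turn about z gives the same grasp; the last joint's range is limited). The gripper opens to 85 mm and grips with 20 to 120 N. Pads are 22 mm wide; open, the fingers measure 114 mm over their backs; the gripper's body (76 mm by 85 mm) begins 54 mm behind the grasp point. The pads swing forward as they close: fully open they stand 13 mm farther back than shut.
Start: joints at [1.032, 0.477, 0.022, 1.555, -0.011, 1.109, -0.083], TCP at [0.282, -0.613, 0.231] pointing down, gripper open.
Joint ranges: [-2.96, 2.96], [-0.34, 2.1], [-1.41, 1.46], [0.24, 2.44], [-1.37, 4.51], [0.17, 1.92], [-2.96, 2.96]. Speed limits (rad/s): [2.39, 2.39, 3.14, 3.14, 3.14, 3.14, 3.14].

## Interface

Orientations are given as a unit quaternion [w, x, y, z].
In Python, from station import bot, vision gives the robot as it stands.
- The arm moves only by the tool move_arm, never from a script. Its argument "increments" is text: rows parted by semicolons, each of 7 numbers parted by spaces: the opening, from 0 (shut) to 1 (fully open), then the shift along the world's x, y, z in mm, then the turn, a rotation vector about the world's x, y, z in rad. In form: grip x y z rx ry rz; .... A call has exactly 8 rows; each row shifts and turns the commanded pose from where the row before left it; what a row does not reach is not made up. A row lasts 1/8 s, in which the tool goes at most 62.5 mm and 10.7 degrees, less where a joint would pass 70% of its speed; a pose out of reach is approached as far as the arm can. A call with a gripper value outside its range is refused whole. The fingers move at their own pace and stop on an object; "newtons" is the grip in N (left out, the last holds). Time passes only in rows, so rows that do not move let the fingers close, or fill a call up. It gives the time, the measured TCP pose, the force and the opening at its end, in the units of the state.
- bot.get_obs(): the state, without advancing time (a new reading comes with each control period).
- vision.read_camera(name): name is "scene" or "top"; returns (picture, depth): 400x640x3 uint8, red, green, blue; 400x640 float32, m along the optical axis (not along the pixel's ray), 0 where there is no reading.
- vision.calibration(name): a dict with "fx", "fy", "cx", "cy" (pixels), "k1" (the pictures are not rectified: a ray, as slopes to the right and down, at radius r is drawn at 1 + k1 r^2 times it, then the intrinsics apply), "R" (3x3) and "t" (3): a world point X has camera coordinates R X + t. Camera axes: x right, y down, z forward; pixel columns grow to the right and rows downward; lengths in m; the calibration is good to about 2 mm. A picture is of the moment at which its call begins. calibration takes no time and is no camera call.
- bot.hand_in(): hands the job in, once; it reports no verdict.
The state is a dict: "t": time; "q": joint angles; "joint_vel": joint speeds; "joint_torque": joint torques, N m; "eef_pos": TCP position; "tool_rot": TCP orientation; "contact_force": force on the tool from outside, world axes, zero at the start; "torque": the same for the moment, N m; "gripper_width": opening from 0.0 (shut) to 1.0 (fully open).
Only numpy, scipy, OpenCV 4.12 (cv2) and the standard library are available. Lean on these libraries where they do the work, as an engineer would, in place of code of your own. Each camera call takes 0.05 s, during which the arm holds its last target.

## Task

Fit the dough blade into the food processor: pick it up by its tall blue hub, lower it squarely over the steel rod in the bowl, and turn it gently under light pressure until its slots find the drive cross and it drops fully home. Never force or drop it, keep it upright, leave it released in the bowl and do not disturb the mug, the jar or the small blue bowl.

Things in the scene. Friction and masses are not known exactly. Their poses are not given: they have to be found in the camera images.
- processor: Food processor fixed to the counter: black motor base 215 x 200 mm (local x, y), 70 mm high, under an open clear bowl, inner radius at least 82, outer 90 mm, rim 147 mm above the counter; its handle reaches 125 mm along local +x. Upright steel rod in the bowl's middle. Origin: centre of the underside, on the rod's axis, z up.
- rod_tip (a point): Centre of the tip of the upright steel rod (drive spindle), 176 mm above the counter and 98 mm above the seat. Rod 12 mm in diameter, its last 5 mm tapered to 5.6 mm. Axes: the motor base's, not the drive cross's.
- rod_seat (a point): On the rod's axis, top of the steel flange (44 mm wide) where the hub rests when home, 78 mm above the counter, 4 above the bowl floor. Axes: the motor base's.
- cross_top (a point): On the rod's axis, at the top of the orange drive cross at the rod's foot, 11 mm above the seat: four arms 90 degrees apart, 8 mm wide, reaching 17 mm from the axis. The motor stopped anywhere, so the cross's angle is NOT given by any pose: feel for it, or see it from above. It resists turning with about 0.35 N m.
- blade: Loose plastic dough blade, standing upright, 0.11 to 0.23 kg. Blue eight-sided hub 105 mm tall, 38 mm across flats; flats face local +x, +y and every 45 degrees. Bore 14.5 mm across, right through along z. Two white paddles along local +x and -x reach 64 mm out, 12 mm wide, tops 34 mm above the underside. Origin: centre of the hub's underside, z up.
- blade_slots (a point): At the blade's origin, same axes: two crossing slots in the hub's underside along local x and y, 10.5 mm wide, 13 mm deep, open outwards. They fit the drive cross in any of four positions 90 degrees apart, with about 0.07 rad play either side. If they miss it, the underside rests on the cross, 11 mm above the seat.
- mug: White mug, radius 40 mm, 90 mm tall, with handle at local +y. Origin: centre of underside. Bystander.
- jar: Amber jar with red cap, radius 34 mm, 110 mm tall. Origin: centre of underside. Bystander.
- bowl: Small blue bowl, radius 55 mm, 50 mm tall. Origin: centre of underside. Bystander.
Mind the look-alikes: they are no part of the job. What is shaped like the blade but pink is not meant.

How it is judged:
By the outcome, as a careful person would: the job done as asked, in the order asked, and still so for the second after the job is handed in, with the robot touching nothing.
It also fails if it takes over 72 s, if anything falls off the work surface, if the arm or the gripper's body presses on something with over 40 N, if the wrist force passes 120 N, or if a joint passes its speed limit or range.

## Working session

There is one attempt and no reset: what is moved stays moved. The work goes in short steps, Python scripts to look and compute and a tool call to move; the robot and the scene stay as the last step left them, time stands still between calls to the robot, and variables do not carry over. Pictures are saved under pics/ and viewed, and the job is handed in when it is done.

Besides the shell and the picture viewer there is one more tool, called after "Request:" as name(argument=value, ...) on one line, values as JSON. move_arm: Moves the arm, as the interface text tells. Its arguments: {"type":"object","properties":{"increments":{"type":"string"},"newtons":{"type":"number"}},"required":["increments"]}

```bash
mkdir -p pics; ls
python3 - <<'E'
from station import bot, vision
import cv2,numpy as np
print(bot.get_obs())
for n in ("scene","top"):
    im,d=vision.read_camera(n)
    cv2.imwrite(f"pics/{n}0.png",im[:,:,::-1]); np.savez(f"{n}0.npz",im=im,d=d)
    print(n,vision.calibration(n))
E
```

```text
pics
{'t': 0.0, 'q': array([ 1.03191096,  0.47784311,  0.02233803,  1.55645972, -0.0114977 ,
        1.10926669, -0.08309154]), 'joint_vel': array([ 8.24619647e-06,  8.31764533e-04, -4.22878307e-04, -9.33895430e-04,
        5.76147354e-05, -1.03998871e-03,  4.09604198e-04]), 'joint_torque': array([-7.40963460e-04, -5.96448898e+01,  1.60732336e+00, -2.81195551e+01,
        1.23590036e-02,  9.44252126e-03, -1.81846858e-06]), 'eef_pos': array([ 0.28161054, -0.61280158,  0.23029334]), 'tool_rot': array([-8.85406171e-04,  9.76888649e-01,  2.13746845e-01, -2.65428688e-04]), 'contact_force': array([0.89350554, 0.56597273, 0.41112795]), 'torque': array([ 0.02637176, -0.02388468,  0.03152188]), 'gripper_width': 0.9969841654398534}
scene {'fx': 436.84920176963834, 'fy': 436.84920176963834, 'cx': 312.6470296283128, 'cy': 200.1001965895072, 'k1': -0.1189806932231659, 'R': array([[-0.6327161 ,  0.77436235,  0.00576957],
       [ 0.62756552,  0.51710789, -0.58203174],
       [-0.45368696, -0.36464007, -0.8131456 ]]), 't': array([ 0.3079082 , -0.32745277,  1.64870979])}
top {'fx': 418.1265538137904, 'fy': 418.1265538137904, 'cx': 312.93100490613165, 'cy': 204.08006389752737, 'k1': -0.06647862032667586, 'R': array([[-0.00376442, -0.99998254,  0.00455401],
       [-0.98013573,  0.00278659, -0.19830829],
       [ 0.19829214, -0.00521006, -0.98012912]]), 't': array([0.0927315 , 0.55542944, 1.17740522])}
```

View pics/scene0.png

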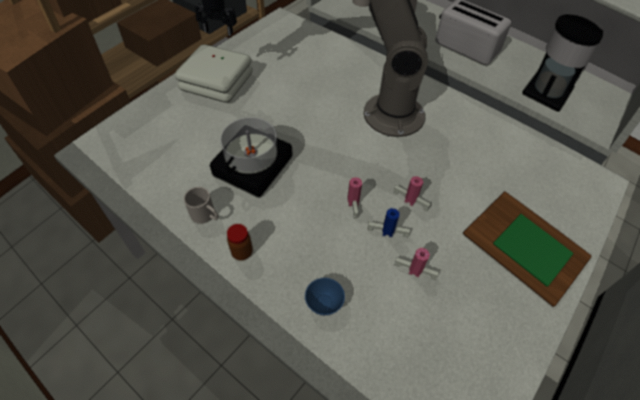

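View pics/top0.png

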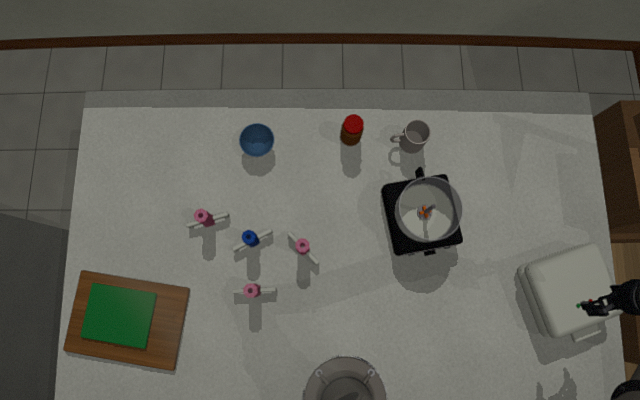

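The blue blade is at top (251,238) and scene (391,222), with three pink look-alikes around it. The processor's cross is near top (424,212) and scene (250,151). Next I'll zoom in and measure.

```bash
cat > h.py <<'E'
import numpy as np,cv2
from station import bot, vision
def K(n):
    c=vision.calibration(n); return c,np.array([[c["fx"],0,c["cx"]],[0,c["fy"],c["cy"]],[0,0,1]]),np.array([c["k1"],0,0,0.])
def ray(n,uv):
    c,k,d=K(n); p=cv2.undistortPoints(np.array(uv,float).reshape(-1,1,2),k,d).reshape(-1,2)
    dirs=np.c_[p,np.ones(len(p))]; return -c["R"].T@c["t"], dirs@c["R"],   # z-depth scaled
def atz(n,uv,z):
    o,d=ray(n,uv); s=(z-o[2])/d[:,2]; return o+d*s[:,None]
def atd(n,uv,dep):
    o,d=ray(n,uv); return o+d*np.asarray(dep).reshape(-1,1)
def proj(n,X):
    c,k,d=K(n); return cv2.projectPoints(np.array(X,float).reshape(-1,1,3),cv2.Rodrigues(c["R"])[0],c["t"],k,d)[0].reshape(-1,2)
def cloud(n,d):
    v,u=np.mgrid[:400,:640]; P=atd(n,np.c_[u.ravel(),v.ravel()],d.ravel()).reshape(400,640,3); return P
def crop(im,x0,y0,x1,y1,s,f):
    cv2.imwrite(f,cv2.resize(im[y0:y1,x0:x1,::-1],None,fx=s,fy=s,interpolation=cv2.INTER_CUBIC))
E
python3 - <<'E'
from h import *
for n,b in (("top",(215,205,275,265)),("scene",(350,185,440,260))):
    f=np.load(n+"0.npz"); crop(f['im'],*b,8,f"pics/{n}_blade.png")
for n,b in (("top",(375,165,470,260)),("scene",(205,105,300,200))):
    f=np.load(n+"0.npz"); crop(f['im'],*b,6,f"pics/{n}_proc.png")
# blue hub cloud, orange
for n in ("top","scene"):
    f=np.load(n+"0.npz"); im=f['im'].astype(int); d=f['d']; P=cloud(n,d)
    r,g,b=im[...,0],im[...,1],im[...,2]
    m=(b>90)&(b>2*r)&(b>2*g-10)&(d>0)
    print(n,m.sum())
    nn,l,st,ce=cv2.connectedComponentsWithStats(m.astype(np.uint8))
    for i in range(1,nn):
        if st[i,4]>15:
            Q=P[l==i]; print("blue",ce[i],st[i],Q.min(0),Q.max(0),"tops",np.median(Q[Q[:,2]>.098],0) if (Q[:,2]>.098).any() else None)
    m=(r>150)&(r>1.6*b)&(g<170)&(g>70)
    nn,l,st,ce=cv2.connectedComponentsWithStats(m.astype(np.uint8))
    for i in range(1,nn):
        if st[i,4]>5:
            Q=P[l==i]; print("or",ce[i],st[i],np.median(Q,0))
E
```

```text
top 100
blue [248.16 236.57] [242 231  13  13 100] [0.43599791 0.25531156 0.03981614] [0.46973443 0.28945807 0.110617  ] tops [0.45411785 0.2722331  0.10548202]
scene 13
```

View pics/top_blade.png

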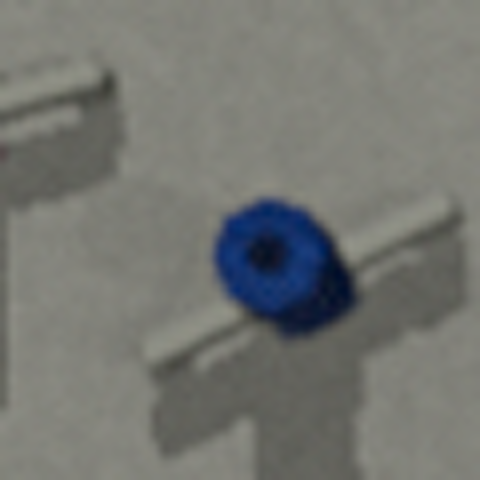

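View pics/scene_blade.png

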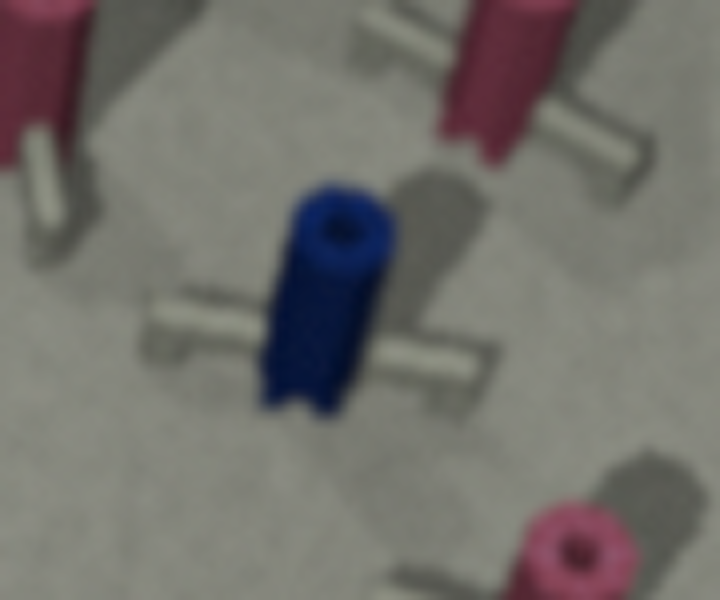

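View pics/top_proc.png

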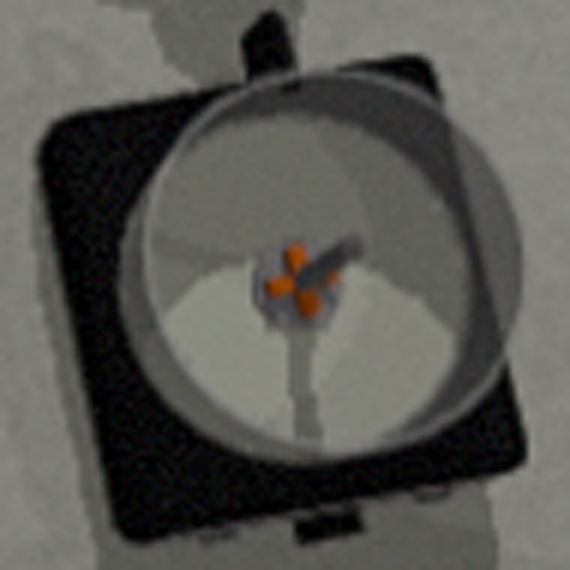

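View pics/scene_proc.png

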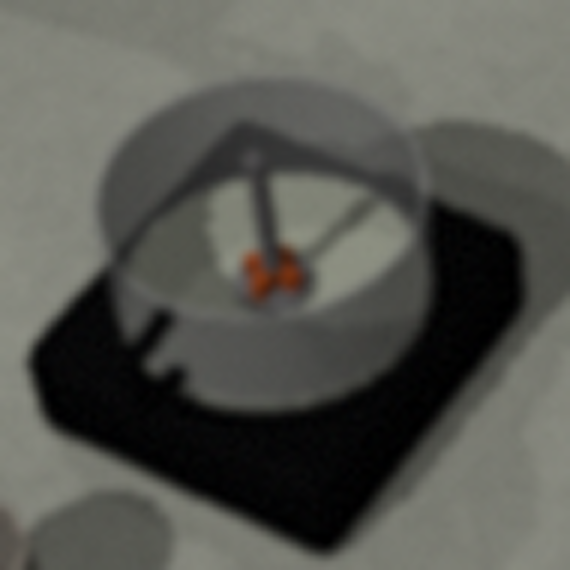

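```bash
cat > fit.py <<'E'
from h import *
from scipy.optimize import minimize
SS=4
def mask_up(m): return cv2.resize(m.astype(np.float32),None,fx=SS,fy=SS,interpolation=cv2.INTER_LINEAR)>.5
def hullmask(n,X):
    p=proj(n,X); h=cv2.convexHull(((p+.5)*SS-.5).astype(np.float32))
    M=np.zeros((400*SS,640*SS),np.uint8); cv2.fillConvexPoly(M,np.round(h*16).astype(np.int32),1,shift=4); return M>0
def octa(x,y,yaw,z0,z1,r=.019):
    a=yaw+np.pi/8+np.arange(8)*np.pi/4; R=r/np.cos(np.pi/8)
    c=np.c_[x+R*np.cos(a),y+R*np.sin(a)]
    return np.r_[np.c_[c,np.full(8,z0)],np.c_[c,np.full(8,z1)]]
def box(x,y,yaw,L0,L1,w,z0,z1):
    q=np.array([[l,s] for l in(L0,L1) for s in(-w/2,w/2)]); c,s=np.cos(yaw),np.sin(yaw)
    q=q@np.array([[c,s],[-s,c]])+[x,y]
    return np.r_[np.c_[q,np.full(4,z0)],np.c_[q,np.full(4,z1)]]
def hue(im):
    h=cv2.cvtColor(im,cv2.COLOR_RGB2HSV).astype(int); return h[...,0],h[...,1],h[...,2]
E
python3 - <<'E'
from fit import *
for n in ("top","scene"):
    im=np.load(n+"0.npz")['im']; H,S,V=hue(im)
    for nm,b in (("blade",dict(top=(215,205,275,265),scene=(350,185,440,260))[n]),("proc",dict(top=(400,190,450,235),scene=(225,120,275,170))[n])):
        x0,y0,x1,y1=b; m=np.zeros(H.shape,bool)
        if nm=="blade": m=(H>105)&(H<130)&(S>120)
        else: m=((H<18)|(H>175))&(S>110)
        k=np.zeros_like(m); k[y0:y1,x0:x1]=1; m&=k
        print(n,nm,m.sum(), np.argwhere(m).mean(0)[::-1])
        np.save(f"m_{n}_{nm}.npy",m)
# hub
M={n:mask_up(np.load(f"m_{n}_blade.npy")) for n in("top","scene")}
def cost(p,cams=("top","scene")):
    c=0
    for n in cams:
        h=hullmask(n,octa(p[0],p[1],0.4,0.002,.105)); c+=(h^M[n]).sum()/M[n].sum()
    return c
for cams in (("top",),("scene",),("top","scene")):
    r=minimize(cost,[.455,.272],args=(cams,),method="Nelder-Mead",options=dict(initial_simplex=[[.455,.272],[.462,.272],[.455,.28]],xatol=2e-4))
    print(cams,r.x,r.fun)
E
```

```text
top blade 193 [249.79274611 237.75129534]
top proc 55 [423.72727273 212.09090909]
scene blade 291 [390.26460481 221.54295533]
scene proc 47 [249.85106383 150.21276596]
('top',) [0.4547334  0.27294141] 0.24254215304798962
('scene',) [0.45493391 0.27131525] 0.27923473774720553
('top', 'scene') [0.45638267 0.27224713] 0.5283567699707697
```

Run:
```python
from fit import *
def cv(x,y,x0,y0,s): return [(x+.5)/s-.5+x0,(y+.5)/s-.5+y0]
for n,a,b in (("top",cv(150,352,215,205,8),cv(450,207,215,205,8)),("scene",cv(155,308,350,185,8),cv(487,363,350,185,8))):
    P=atz(n,[a,b],.034); d=P[1]-P[0]; print(n,P[:,:2],"mid",P.mean(0)[:2],"len",np.linalg.norm(d),"yaw",np.arctan2(d[1],d[0])%np.pi)
for n,p in (("top",cv(266,252,215,205,8)),("scene",cv(342,229,350,185,8))): print("bore",n,atz(n,[p],.105))
# rod tip
for n,p in (("top",cv(355,241,375,165,6)),("scene",cv(252,157,205,105,6))): print("rod",n,p,atz(n,[p],.176))
# cross: continuous orange-ness
from scipy.ndimage import gaussian_filter
W={}
for n in("top","scene"):
    im=np.load(n+"0.npz")['im'].astype(float); w=np.clip(im[...,0]-im[...,2]-25,0,None)
    b=dict(top=(408,195,440,230),scene=(235,135,265,165))[n]; k=np.zeros_like(w); k[b[1]:b[3],b[0]:b[2]]=1; W[n]=w*k; print(n,(W[n]).max(),np.count_nonzero(W[n]>30))
def model(n,p):
    x,y,a=p; M=np.zeros((1600,2560),bool)
    for i in range(2):
        M|=hullmask(n,box(x,y,a+i*np.pi/2,-.017,.017,.008,.082,.089))
    rod=hullmask(n,np.r_[octa(x,y,0,.078,.171,.006),octa(x,y,0,.176,.176,.0028)])
    M&=~rod
    m=cv2.resize(M.astype(np.float32),(640,400),interpolation=cv2.INTER_AREA)
    return gaussian_filter(m,.7)
def cost(p,cams):
    c=0
    for n in cams:
        m=model(n,p); w=W[n]; c+=1-(m*w).sum()/np.sqrt((m*m).sum()*(w*w).sum())
    return c
for cams in (("top",),("scene",),("top","scene")):
    best=None
    for a in np.arange(0,1.57,.2):
        x0=[.55,-.205,a]
        o=atz("top",[[423.7,212.1]],.087)[0]; x0[:2]=o[:2]
        r=minimize(cost,x0,args=(cams,),method="Nelder-Mead",options=dict(initial_simplex=[x0,[x0[0]+.004,x0[1],a],[x0[0],x0[1]+.004,a],[x0[0],x0[1],a+.15]],xatol=2e-4,fatol=1e-5,maxiter=120))
        if best is None or r.fun<best.fun: best=r
    print(cams,best.x,best.x[2]%(np.pi/2),best.fun)
```

```text
top [[0.42711922 0.32568716]
 [0.48070689 0.21593133]] mid [0.45391305 0.27080925] len 0.12213918124602244 yaw 2.024995310087835
scene [[0.48437117 0.21833235]
 [0.4248129  0.32987112]] mid [0.45459203 0.27410173] len 0.12644399931451025 yaw 2.061248621298724
bore top [[0.45524814 0.27304279 0.105     ]]
bore scene [[0.4558114  0.27140246 0.105     ]]
rod top [433.75, 204.75] [[ 0.52859281 -0.23127784  0.176     ]]
rod scene [246.58333333333334, 130.75] [[ 0.53124014 -0.22972934  0.176     ]]
top 123.0 35
scene 75.0 31
('top',) [ 0.52785938 -0.23268721  0.22385498] 0.22385497933775728 0.0967886724019632Traceback (most recent call last):
  File "<stdin>", line 32, in <module>
    res = _minimize_neldermead(fun, x0, args, callback, bounds=bounds,
                               **options)
    fxr = func(xr)
    fx = function(np.copy(x), *(wrapper_args + args))
  File "<stdin>", line 25, in cost
  File "<stdin>", line 18, in model
  File "fit.py", line 6, in hullmask
    p=proj(n,X); h=cv2.convexHull(((p+.5)*SS-.5).astype(np.float32))
  File "h.py", line 13, in proj
    c,k,d=K(n); return cv2.projectPoints(np.array(X,float).reshape(-1,1,3),cv2.Rodrigues(c["R"])[0],c["t"],k,d)[0].reshape(-1,2)
          ~^^^
  File "h.py", line 4, in K
    c=vision.calibration(n); return c,np.array([[c["fx"],0,c["cx"]],[0,c["fy"],c["cy"]],[0,0,1]]),np.array([c["k1"],0,0,0.])
ValueError: time passes only in moves, steps and waits
```

```bash
python3 - <<'E'
from station import bot,vision
import pickle
print(bot.get_obs()['t'])
im,d=vision.read_camera("top")
pickle.dump({n:vision.calibration(n) for n in("top","scene")},open("cal.pkl","wb"))
print(bot.get_obs()['t'])
E
sed -i 's/^def K(n):/import pickle\nCAL=pickle.load(open("cal.pkl","rb"))\ndef K(n):/; s/c=vision.calibration(n); return/c=CAL[n]; return/' h.py
cat > crossfit.py <<'E'
from fit import *
from scipy.ndimage import gaussian_filter
W={}
for n in("top","scene"):
    im=np.load(n+"0.npz")['im'].astype(float); w=np.clip(im[...,0]-im[...,2]-25,0,None)
    b=dict(top=(408,195,440,230),scene=(235,135,265,165))[n]; k=np.zeros_like(w); k[b[1]:b[3],b[0]:b[2]]=1; W[n]=w*k
def model(n,p):
    x,y,a=p; M=np.zeros((1600,2560),bool)
    for i in range(2):
        M|=hullmask(n,box(x,y,a+i*np.pi/2,-.017,.017,.008,.082,.089))
    rod=hullmask(n,np.r_[octa(x,y,0,.078,.171,.006),octa(x,y,0,.176,.176,.0028)])
    M&=~rod
    m=cv2.resize(M.astype(np.float32),(640,400),interpolation=cv2.INTER_AREA)
    return gaussian_filter(m,.7)
def cost(p,cams):
    c=0
    for n in cams:
        m=model(n,p); w=W[n]; c+=1-(m*w).sum()/np.sqrt((m*m).sum()*(w*w).sum())
    return c
for cams in (("top",),("scene",),("top","scene")):
    rs=[]
    for a in np.arange(0,1.57,.26):
        x0=[.528,-.232,a]
        r=minimize(cost,x0,args=(cams,),method="Nelder-Mead",options=dict(initial_simplex=[x0,[x0[0]+.004,x0[1],a],[x0[0],x0[1]+.004,a],[x0[0],x0[1],a+.15]],xatol=2e-4,fatol=1e-5,maxiter=90))
        rs.append(r)
    rs.sort(key=lambda r:r.fun)
    for r in rs[:3]: print(cams,r.x[:2],r.x[2]%(np.pi/2),r.fun)
E
python3 crossfit.py
```

```text
0.1
0.15
('top',) [ 0.52786984 -0.23273142] 0.22108330291964645 0.09411867358313986
('top',) [ 0.52787106 -0.23277727] 0.2504727886345774 0.09662052832213375
('top',) [ 0.52786925 -0.23283417] 0.24077480102964266 0.09707358500243068
('scene',) [ 0.52794527 -0.2321416 ] 0.19495172005610373 0.1495836933876502
('scene',) [ 0.52820691 -0.23189471] 0.203175305242396 0.14985693367602615
('scene',) [ 0.52807454 -0.23201725] 0.2192099478331173 0.1501543553921113
('top', 'scene') [ 0.52747145 -0.23276736] 0.23108545322052 0.251441331590596
('top', 'scene') [ 0.52770447 -0.23255626] 0.23094895615528438 0.2526901374787577
('top', 'scene') [ 0.52751431 -0.23277696] 0.22196205290562232 0.2528341461894711
```

Request:
move_arm(increments="1 25 50 4 0 0 0;1 25 50 4 0 0 0;1 25 50 4 0 0 0;1 25 50 4 0 0 0;1 25 50 4 0 0 0;1 25 50 4 0 0 0;1 25 50 4 0 0 0;1 25 50 4 0 0 0")

```text
t: 1.15
eef_pos: [0.4823, -0.2117, 0.2634]
tool_rot: [0.0, 0.977, 0.214, -0.0]
contact_force: [1.2, -0.1, -0.9]
gripper_width: 0.999
```

Request:
move_arm(increments="1 -3 52 -4 0 0 0;1 -3 52 -4 0 0 0;1 -3 52 -4 0 0 0;1 -3 52 -4 0 0 0;1 -3 52 -4 0 0 0;1 -3 52 -4 0 0 0.02;1 -3 52 -4 0 0 0.02;1 -3 52 -4 0 0 0")

```text
t: 2.15
eef_pos: [0.4576, 0.2041, 0.2312]
tool_rot: [0.0, 0.972, 0.233, 0.0]
contact_force: [0.7, 0.5, 0.1]
gripper_width: 1.003
```

Run:
```python
from h import *
from scipy.spatial.transform import Rotation as R
o=bot.get_obs(); print(o['t'],o['q'],o['eef_pos'],o['contact_force'])
q=o['tool_rot']; m=R.from_quat([q[1],q[2],q[3],q[0]]).as_matrix(); print(np.arctan2(m[1,1],m[0,1])%np.pi, m[:,2])
for n in ("top","scene"):
    im,d=vision.read_camera(n); np.savez(f"{n}1.npz",im=im,d=d); 
    crop(im,*dict(top=(190,180,310,270),scene=(330,150,450,240))[n],6,f"pics/{n}1.png")
    print(proj(n,[o['eef_pos']]))
```

```text
2.15 [-0.1076777   0.23054299 -0.50137198  1.93646073  0.13068641  1.00595442
 -1.7682778 ] [0.45758313 0.20406387 0.23115938] [0.67382537 0.46116551 0.09168016]
2.041377636282308 [ 1.91663217e-04 -1.69699028e-04 -9.99999967e-01]
[[267.96982925 228.83457908]]
[[378.31411624 174.4939408 ]]
```

View pics/top1.png

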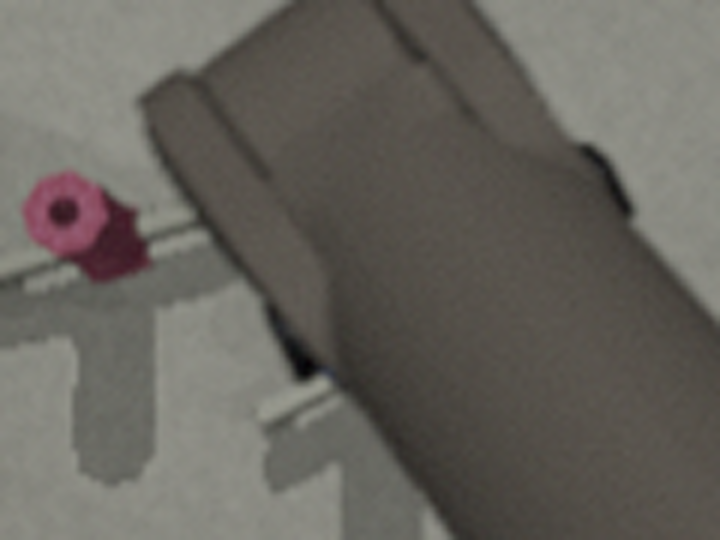

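View pics/scene1.png

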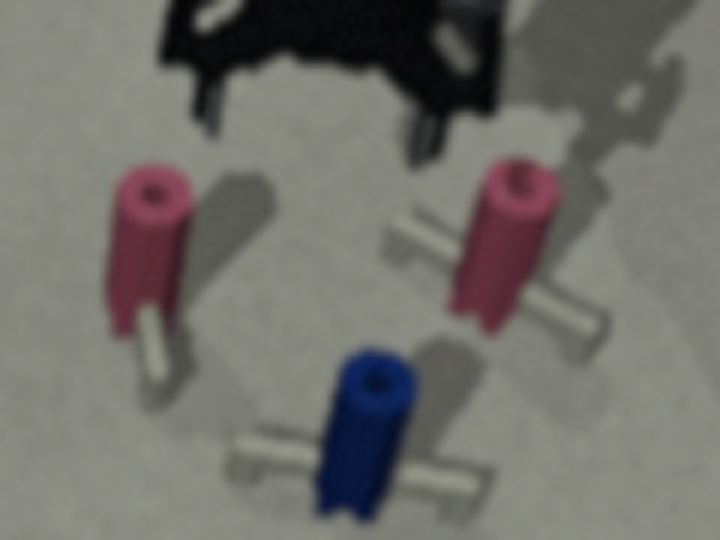

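Run:
```python
from h import *
e=np.array([.4576,.2041,.2312]); a=2.0414
yv=np.array([np.cos(a),np.sin(a),0]); xv=np.array([-yv[1],yv[0],0])
f=np.load("scene1.npz"); im=cv2.resize(f['im'][150:240,330:450,::-1],None,fx=6,fy=6,interpolation=cv2.INTER_CUBIC).copy()
for s in(-1,1):
    X=[e+[0,0,.013]+s*t*yv+w*xv for t,w in((.0425,.011),(.057,.011),(.057,-.011),(.0425,-.011))]
    p=proj("scene",X); q=((p-[330,150]+.5)*6-.5).astype(int); cv2.polylines(im,[q],True,(0,255,255),1)
cv2.imwrite("pics/ov1.png",im)
for nm,(u,v) in dict(p1=(203,215),p2=(302,246),p3=(252,290)).items(): print(nm,atz("top",[[u,v]],.105))
```

```text
p1 [[0.5151396  0.40153499 0.105     ]]
p2 [[0.42719579 0.12191349 0.105     ]]
p3 [[0.30739244 0.25802874 0.105     ]]
```

View pics/ov1.png

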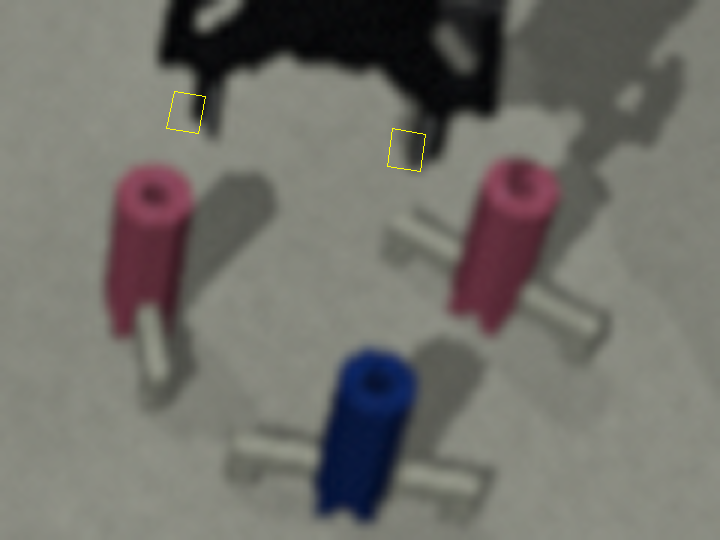

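Run:
```python
from h import *
o=bot.get_obs(); print(o['t'],o['eef_pos'],o['joint_vel'])
```

```text
2.25 [0.45615317 0.20900435 0.23125343] [ 0.05609056 -0.02058579  0.07603015  0.02771446  0.01403357  0.02093545
  0.07929607]
```

Request:
move_arm(increments="1 0 14 0 0 0 0;1 0 14 0 0 0 0;1 -1 14 0 0 0 0;1 -1 14 0 0 0 0;1 0 12.5 0 0 0 0;1 0 0 -25 0 0 0;1 0 0 -25 0 0 0;1 0 0 0 0 0 0")

```text
t: 3.25
eef_pos: [0.4548, 0.2707, 0.1798]
tool_rot: [0.001, 0.972, 0.233, -0.002]
contact_force: [0.2, -0.1, 0.4]
gripper_width: 0.998
```

```bash
cat > st.py <<'E'
from h import *
from scipy.spatial.transform import Rotation as R
def st():
    o=bot.get_obs(); q=o['tool_rot']; m=R.from_quat([q[1],q[2],q[3],q[0]]).as_matrix()
    print("t",o['t'],"p",o['eef_pos'].round(4),"yaw",(np.arctan2(m[1,1],m[0,1])%np.pi).round(4),"zax",m[:,2].round(4),"F",o['contact_force'].round(2),"T",o['torque'].round(3),"g",round(float(o['gripper_width']),3),"v",np.abs(o['joint_vel']).max().round(4)); return o
E
python3 - <<'E'
from st import *
o=st()
a=2.0414
yv=np.array([np.cos(a),np.sin(a),0]); xv=np.array([-yv[1],yv[0],0])
e=o['eef_pos']
I,d=vision.read_camera("scene"); np.savez("scene2.npz",im=I,d=d)
im=cv2.resize(I[150:240,330:450,::-1],None,fx=6,fy=6,interpolation=cv2.INTER_CUBIC).copy()
for s in(-1,1):
    X=[e+[0,0,.013]+s*t*yv+w*xv for t,w in((.0425,.011),(.057,.011),(.057,-.011),(.0425,-.011))]
    p=proj("scene",X); q=((p-[330,150]+.5)*6-.5).astype(int); cv2.polylines(im,[q],True,(0,255,255),1)
cv2.imwrite("pics/ov2.png",im)
st()
E
```

```text
t 3.25 p [0.4548 0.2707 0.1798] yaw 2.0418 zax [-0.0033 -0.0019 -1.    ] F [ 0.19 -0.13  0.39] T [ 0.011  0.004 -0.001] g 0.998 v 0.0399
t 3.3 p [0.4556 0.2713 0.1811] yaw 2.0418 zax [-1.3e-03 -6.0e-04 -1.0e+00] F [-0.19  0.29 -0.05] T [-0.018 -0.074 -0.032] g 1.0 v 0.0241
```

View pics/ov2.png

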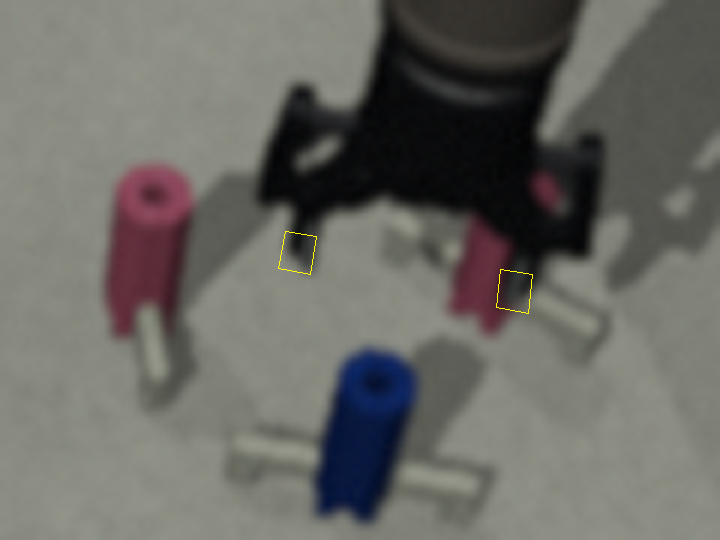

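Request:
move_arm(increments="1 0 0.5 -24 0 0 0;1 0 0.5 -24 0 0 0;1 0 0 -24 0 0 0;1 0 0 -20 0 0 0;1 0 0 -16 0 0 0;1 0 0 -10 0 0 0;1 0 0 0 0 0 0;1 0 0 0 0 0 0", newtons=35)

```text
t: 4.3
eef_pos: [0.4563, 0.2725, 0.0639]
tool_rot: [-0.0, 0.972, 0.233, 0.001]
contact_force: [-0.8, -0.6, -0.1]
gripper_width: 0.999
```

Run:
```python
from st import *
o=st()
I,d=vision.read_camera("scene"); crop(I,330,150,450,240,6,"pics/s3.png")
```

```text
t 4.3 p [0.4563 0.2725 0.0639] yaw 2.0416 zax [ 9.e-04  6.e-04 -1.e+00] F [-0.77 -0.63 -0.13] T [-0.028  0.015  0.021] g 0.999 v 0.0069
```

View pics/s3.png

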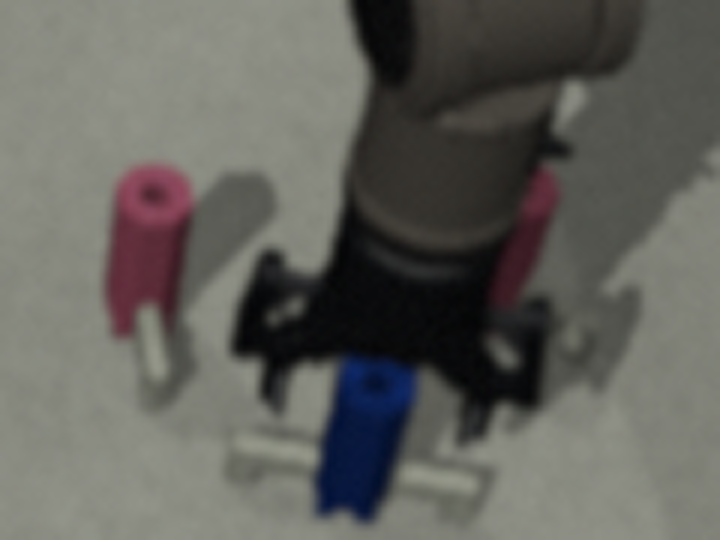

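The fingers straddle the hub, with tips at crop (272,405) and (468,440). I'll close the gripper.

Request:
move_arm(increments="0.8 0 0 0 0 0 0;0.6 0 0 0 0 0 0;0.5 0 0 0 0 0 0;0.4 0 0 0 0 0 0;0.3 0 0 0 0 0 0;0.2 0 0 0 0 0 0;0.2 0 0 0 0 0 0;0.2 0 0 0 0 0 0", newtons=40)

```text
t: 5.35
eef_pos: [0.4561, 0.2722, 0.0635]
tool_rot: [-0.0, 0.972, 0.233, 0.0]
contact_force: [0.5, -1.3, 4.6]
gripper_width: 0.438
```

Run:
```python
from st import *
o=st()
```

```text
t 5.35 p [0.4561 0.2722 0.0635] yaw 2.0415 zax [ 3.e-04  1.e-04 -1.e+00] F [ 0.49 -1.26  4.59] T [-0.131  0.035 -0.023] g 0.438 v 0.0013
```

Request:
move_arm(increments="0.2 0 0 6 0 0 0;0.2 0 0 16 0 0 0;0.2 0 0 30 0 0 0;0.2 0 0 40 0 0 0;0.2 0 0 40 0 0 0;0.2 0 0 40 0 0 0;0.2 0 0 26 0 0 0;0.2 0 0 14 0 0 0")

```text
t: 6.35
eef_pos: [0.456, 0.2725, 0.2774]
tool_rot: [-0.0, 0.972, 0.233, 0.001]
contact_force: [0.2, -0.1, -2.7]
gripper_width: 0.44
```

Run:
```python
from st import *
o=st()
I,d=vision.read_camera("scene"); crop(I,330,120,450,240,5,"pics/s4.png"); st()
```

```text
t 6.35 p [0.456  0.2725 0.2774] yaw 2.0419 zax [ 0.0021  0.0011 -1.    ] F [ 0.21 -0.06 -2.69] T [-0.04  -0.053 -0.041] g 0.44 v 0.2177
t 6.4 p [0.4564 0.2728 0.2784] yaw 2.0417 zax [ 0.0032  0.0017 -1.    ] F [-0.07  1.4  -0.64] T [ 0.037 -0.084 -0.005] g 0.439 v 0.0547
```

View pics/s4.png

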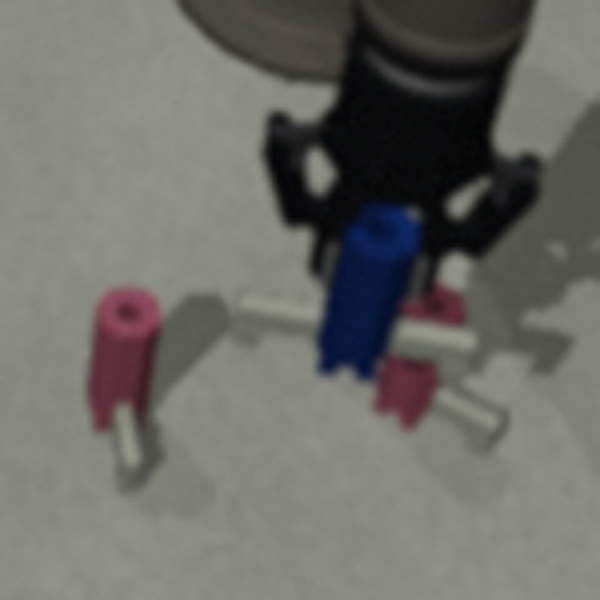

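Request:
move_arm(increments="0.2 3 -20 0 0 0 0;0.2 5 -35 0 0 0 -0.04;0.2 5 -40 0 0 0 -0.04;0.2 6 -40 0 0 0 -0.04;0.2 6 -40 0 0 0 -0.04;0.2 6 -40 0 0 0 -0.04;0.2 6 -40 0 0 0 -0.04;0.2 6 -40 0 0 0 0")

```text
t: 7.4
eef_pos: [0.4982, -0.0241, 0.2744]
tool_rot: [-0.0, 0.993, 0.115, -0.001]
contact_force: [0.3, 0.6, -2.3]
gripper_width: 0.437
```

Request:
move_arm(increments="0.2 6 -40 0 0 0 0;0.2 6 -40 0 0 0 0;0.2 6 -40 0 0 0 0;0.2 5 -36 0 0 0 0;0.2 4 -26 0 0 0 0;0.2 2 -17 0 0 0 0;0.2 1 -10 0 0 0 0;0.2 0 0 0 0 0 0")

```text
t: 8.4
eef_pos: [0.5288, -0.2317, 0.275]
tool_rot: [-0.0, 0.993, 0.115, -0.0]
contact_force: [-0.3, 0.2, -0.8]
gripper_width: 0.439
```

Run:
```python
from st import *
o=st()
for n in("scene","top"):
    I,d=vision.read_camera(n); np.savez(f"{n}5.npz",im=I,d=d,e=o['eef_pos']); crop(I,*dict(scene=(205,80,300,200),top=(370,130,500,260))[n],5,f"pics/{n}5.png"); o=st()
```

```text
t 8.4 p [ 0.5288 -0.2317  0.275 ] yaw 1.8014 zax [-5.e-04  4.e-04 -1.e+00] F [-0.27  0.24 -0.76] T [ 0.021 -0.098  0.011] g 0.439 v 0.0193
t 8.45 p [ 0.5289 -0.231   0.2751] yaw 1.8023 zax [-3.e-04  6.e-04 -1.e+00] F [-0.71  0.48 -1.93] T [ 0.007 -0.02   0.007] g 0.442 v 0.0114
t 8.5 p [ 0.529  -0.2306  0.2752] yaw 1.803 zax [-2.e-04  7.e-04 -1.e+00] F [ 0.6   0.19 -1.03] T [-0.008  0.023 -0.002] g 0.443 v 0.0049
```

View pics/scene5.png

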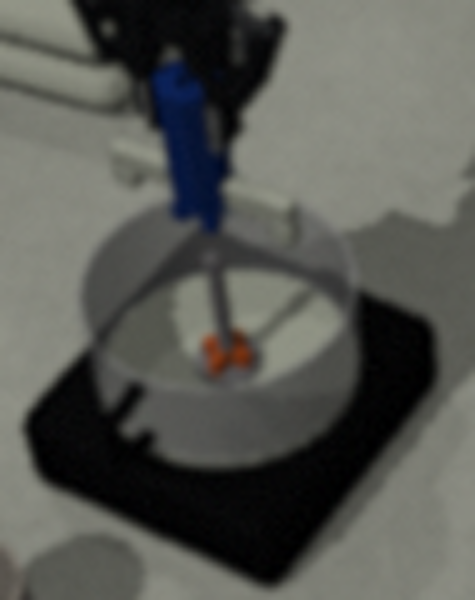

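View pics/top5.png

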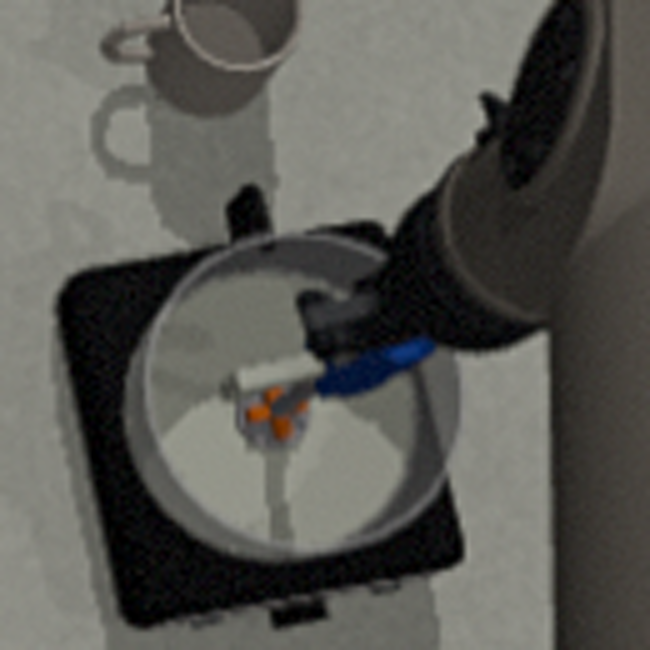

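Run:
```python
from fit import *
P=dict(scene=[.5289,-.2311,.2751],top=[.5290,-.2308,.2752])
for n,b in (("scene",(205,80,300,200)),("top",(390,150,475,240))):
    I=np.load(n+"5.npz")['im']; s=6
    im=cv2.resize(I[b[1]:b[3],b[0]:b[2],::-1],None,fx=s,fy=s,interpolation=cv2.INTER_CUBIC).copy()
    def draw(X,c,hull=True):
        q=((proj(n,X)-[b[0],b[1]]+.5)*s-.5).astype(np.float32)
        if hull: q=cv2.convexHull(q)
        cv2.polylines(im,[np.round(q).astype(int)],True,c,1)
    x,y,z=P[n]; z0=z-.0635; yaw=1.803
    draw(octa(x,y,yaw,z0,z0+.105),(0,255,255)); draw(octa(x,y,yaw,z0,z0)[:8],(0,255,255))
    draw(box(x,y,yaw,-.064,.064,.012,z0+.034,z0+.034)[[0,1,3,2]],(0,255,0),False)
    rx,ry=.529,-.2315
    draw(np.r_[octa(rx,ry,0,.09,.171,.006),octa(rx,ry,0,.176,.176,.0028)],(255,0,255))
    for i in range(2): draw(box(rx,ry,.225+i*np.pi/2,-.017,.017,.008,.089,.089)[[0,1,3,2]],(255,255,0),False)
    cv2.imwrite(f"pics/{n}5o.png",im)
```

```text
(no output)
```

View pics/scene5o.png

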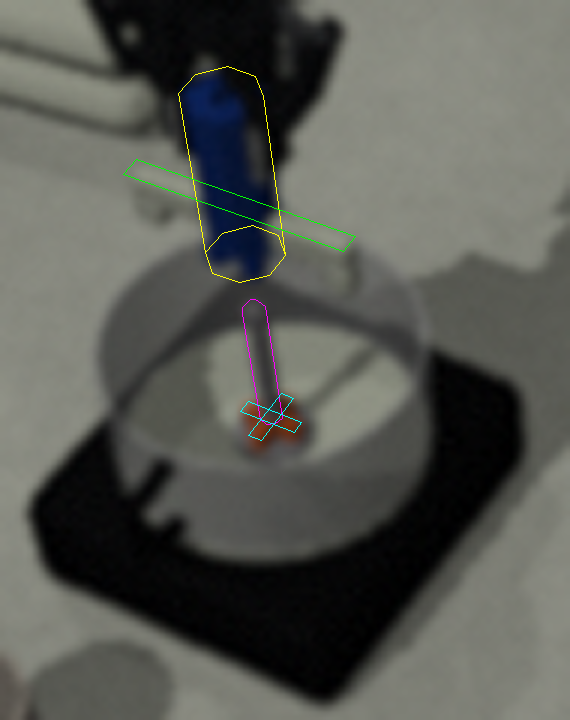

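View pics/top5o.png

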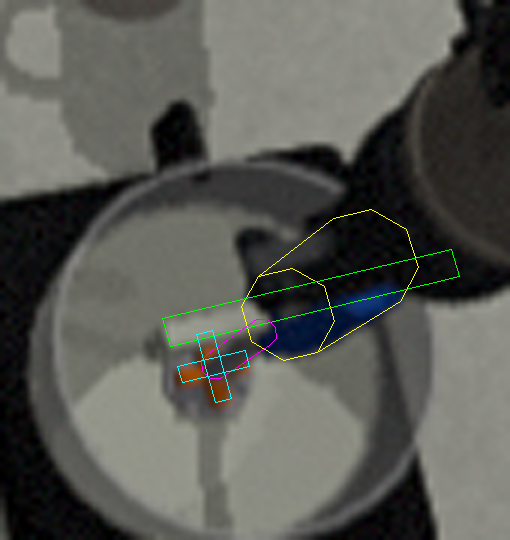

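Run:
```python
from fit import *
rx,ry=.529,-.2315
tiles=[]
for n,b in (("scene",(234,122,262,162)),("top",(410,192,450,232))):
    I=np.load(n+"0.npz")['im']; s=14
    im=cv2.resize(I[b[1]:b[3],b[0]:b[2],::-1],None,fx=s,fy=s,interpolation=cv2.INTER_CUBIC)
    im=np.clip(im.astype(float)*1.5,0,255).astype(np.uint8)
    im2=im.copy()
    def draw(X,c,hull=True):
        q=((proj(n,X)-[b[0],b[1]]+.5)*s-.5).astype(np.float32)
        if hull: q=cv2.convexHull(q)
        cv2.polylines(im2,[np.round(q).astype(int)],True,c,1)
    draw(np.r_[octa(rx,ry,0,.09,.171,.006),octa(rx,ry,0,.176,.176,.0028)],(255,0,255))
    for i in range(2): draw(box(rx,ry,.225+i*np.pi/2,-.017,.017,.008,.078,.089),(255,255,0))
    a=np.arange(24)*np.pi/12; draw(np.c_[rx+.022*np.cos(a),ry+.022*np.sin(a),np.full(24,.078)],(0,255,0))
    out=np.hstack([im,im2]); 
    f=min(800/out.shape[1],600/out.shape[0],1); cv2.imwrite(f"pics/rod_{n}.png",cv2.resize(out,None,fx=f,fy=f,interpolation=cv2.INTER_AREA))
    # depth near the rod
```

```text
(no output)
```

View pics/rod_scene.png

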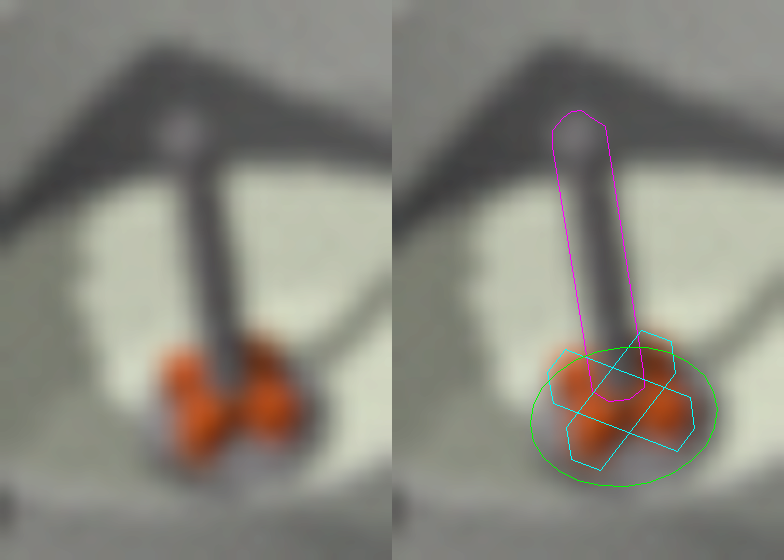

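View pics/rod_top.png

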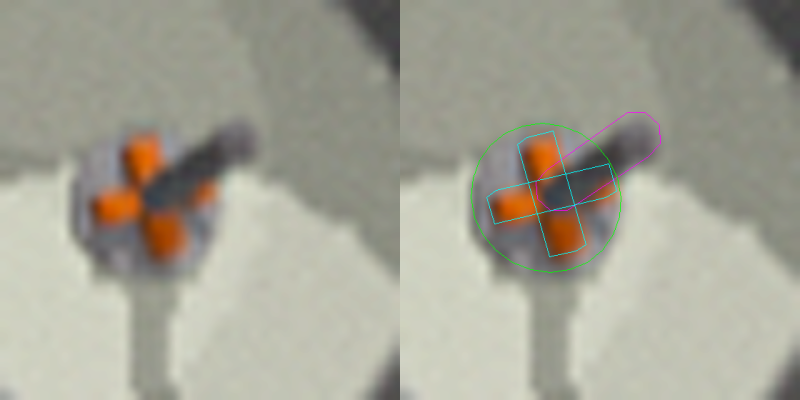

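Request:
move_arm(increments="0.2 0 -1 -6 0 0 0;0.2 0 0 -8 0 0 0;0.2 0 0 -8 0 0 0;0.2 0 0 -6 0 0 0;0.2 0 0 -2 0 0 0;0.2 0 0 0 0 0 0;0.2 0 0 0 0 0 0;0.2 0 0 0 0 0 0")

```text
t: 9.5
eef_pos: [0.5291, -0.2329, 0.2456]
tool_rot: [0.0, 0.993, 0.115, 0.0]
contact_force: [0.3, 0.2, -2.5]
gripper_width: 0.443
```

```bash
cat > look.py <<'E'
import sys
from fit import *
from st import st
k=sys.argv[1]; dz=float(sys.argv[2]) if len(sys.argv)>2 else .0635
for n,b in (("scene",(210,95,280,165)),("top",(400,175,470,235))):
    o=st(); e=o['eef_pos']
    q=o['tool_rot']; 
    from scipy.spatial.transform import Rotation as R
    m=R.from_quat([q[1],q[2],q[3],q[0]]).as_matrix(); yaw=np.arctan2(m[1,1],m[0,1])
    I,d=vision.read_camera(n); np.savez(f"{n}_{k}.npz",im=I,d=d); s=10
    im=cv2.resize(I[b[1]:b[3],b[0]:b[2],::-1],None,fx=s,fy=s,interpolation=cv2.INTER_CUBIC)
    im=np.clip(im.astype(float)*1.5,0,255).astype(np.uint8); im2=im.copy()
    def draw(X,c,hull=True):
        q=((proj(n,X)-[b[0],b[1]]+.5)*s-.5).astype(np.float32)
        if hull: q=cv2.convexHull(q)
        cv2.polylines(im2,[np.round(q).astype(int)],True,c,1)
    x,y,z=e; z0=z-dz
    draw(octa(x,y,yaw,z0,z0+.105),(0,255,255)); draw(octa(x,y,yaw,z0,z0)[:8],(0,255,255))
    draw(box(x,y,yaw,-.064,.064,.012,z0+.034,z0+.034)[[0,1,3,2]],(0,255,0),False)
    rx,ry=.528,-.232
    draw(np.r_[octa(rx,ry,0,.09,.171,.006),octa(rx,ry,0,.176,.176,.0028)],(255,0,255))
    out=np.hstack([im,im2]); f=min(800/out.shape[1],600/out.shape[0],1)
    cv2.imwrite(f"pics/{n}_{k}.png",cv2.resize(out,None,fx=f,fy=f,interpolation=cv2.INTER_AREA))
E
python3 look.py 6
```

```text
t 9.5 p [ 0.5291 -0.2329  0.2456] yaw 1.8015 zax [ 5.e-04 -2.e-04 -1.e+00] F [ 0.26  0.23 -2.5 ] T [-0.014 -0.016 -0.009] g 0.443 v 0.0025
t 9.55 p [ 0.529  -0.2329  0.2455] yaw 1.8015 zax [ 5.e-04 -2.e-04 -1.e+00] F [ 0.03 -0.95 -1.56] T [ 0.098 -0.005  0.005] g 0.439 v 0.0018
```

View pics/scene_6.png

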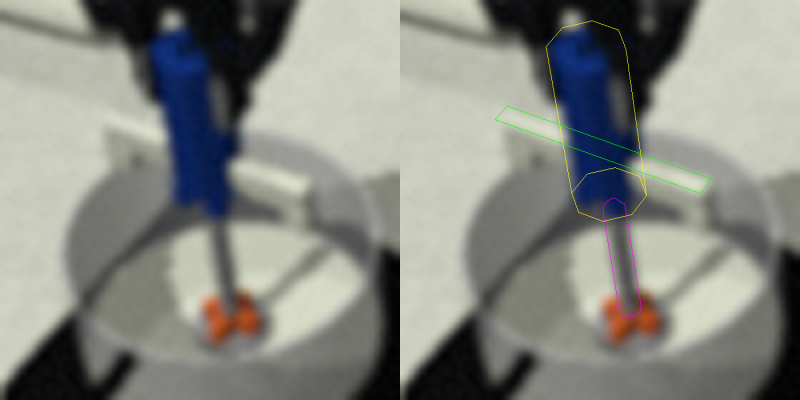

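View pics/top_6.png

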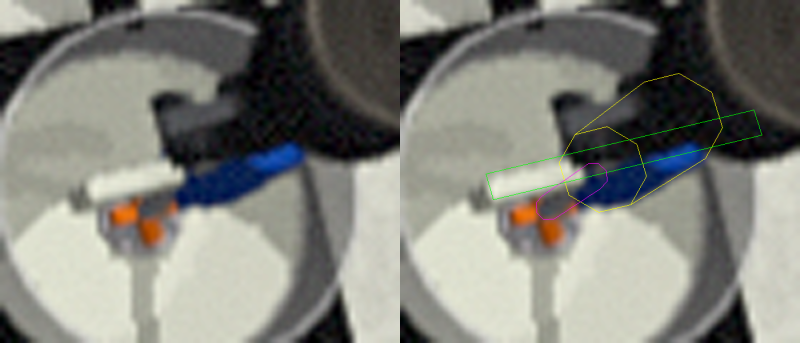

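Request:
move_arm(increments="0.2 0 0.5 -2 0 0 0;0.2 0 0 -2 0 0 0;0.2 0 0 -2 0 0 0;0.2 0 0 -1 0 0 0;0.2 0 0 -1 0 0 0;0.2 0 0 -1 0 0 0;0.2 0 0 -1 0 0 0;0.2 0 0 0 0 0 0")

```text
t: 10.6
eef_pos: [0.5288, -0.2323, 0.2352]
tool_rot: [-0.0, 0.993, 0.115, -0.0]
contact_force: [0.1, 0.5, -2.6]
gripper_width: 0.437
```

```bash
python3 -c "
from st import *
st()"
```

```text
t 10.6 p [ 0.5288 -0.2323  0.2352] yaw 1.8015 zax [-1.e-04  0.e+00 -1.e+00] F [ 0.1   0.47 -2.56] T [-0.049  0.004 -0.009] g 0.437 v 0.0044
```

Request:
move_arm(increments="0.2 0 0 -1 0 0 0;0.2 0 0 -1 0 0 0;0.2 0 0 -1 0 0 0;0.2 0 0 -1 0 0 0;0.2 0 0 -1 0 0 0;0.2 0 0 -1 0 0 0;0.2 0 0 -1 0 0 0;0.2 0 0 0 0 0 0")

```text
t: 11.6
eef_pos: [0.5288, -0.2323, 0.2282]
tool_rot: [-0.0, 0.993, 0.115, -0.0]
contact_force: [-0.9, 0.0, -1.1]
gripper_width: 0.441
```

```bash
python3 -c "
from st import *
st()"
```

```text
t 11.6 p [ 0.5288 -0.2323  0.2282] yaw 1.8016 zax [-2.e-04  0.e+00 -1.e+00] F [-0.9   0.01 -1.11] T [ 0.005  0.002 -0.027] g 0.441 v 0.0014
```

```bash
python3 look.py 7
```

```text
t 11.6 p [ 0.5288 -0.2323  0.2282] yaw 1.8016 zax [-2.e-04  0.e+00 -1.e+00] F [-0.9   0.01 -1.11] T [ 0.005  0.002 -0.027] g 0.441 v 0.0014
t 11.65 p [ 0.5289 -0.2324  0.2283] yaw 1.8016 zax [-0. -0. -1.] F [ 0.34  0.13 -1.88] T [-0.011  0.01  -0.03 ] g 0.437 v 0.0013
```

View pics/scene_7.png

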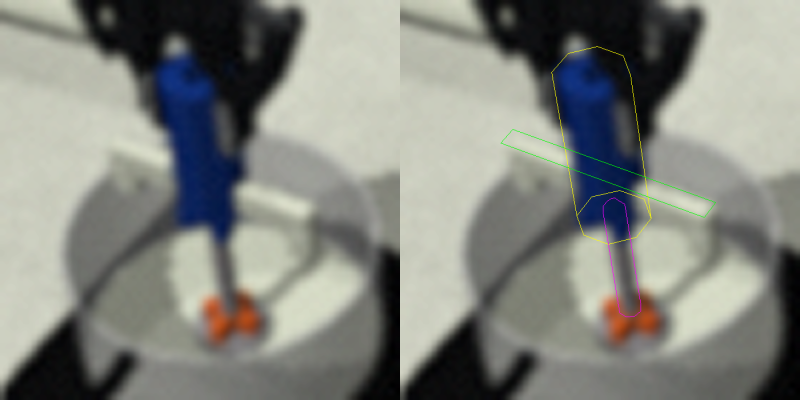

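View pics/top_7.png

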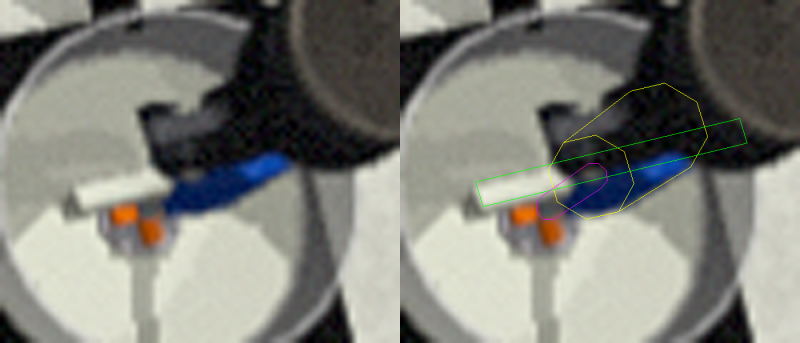

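Request:
move_arm(increments="0.2 0 0 -2 0 0 0;0.2 0 0 -3 0 0 0;0.2 0 0 -4 0 0 0;0.2 0 0 -4 0 0 0;0.2 0 0 -4 0 0 0;0.2 0 0 -4 0 0 0;0.2 0 0 -4 0 0 0;0.2 0 0 -2 0 0 0")

```text
t: 12.7
eef_pos: [0.5288, -0.2323, 0.201]
tool_rot: [-0.0, 0.993, 0.115, -0.0]
contact_force: [0.3, 0.2, -1.4]
gripper_width: 0.437
```

```bash
python3 -c "
from st import *
st()"
```

```text
t 12.7 p [ 0.5288 -0.2323  0.201 ] yaw 1.8016 zax [-3.e-04  1.e-04 -1.e+00] F [ 0.25  0.25 -1.36] T [ 0.031 -0.016 -0.034] g 0.437 v 0.0311
```

Request:
move_arm(increments="0.2 0 0 -4 0 0 0;0.2 0 0 -6 0 0 0;0.2 0 0 -6 0 0 0;0.2 0 0 -6 0 0 0;0.2 0 0 -6 0 0 0;0.2 0 0 -5 0 0 0;0.2 0 0 -4 0 0 0;0.2 0 0 -2 0 0 0")

```text
t: 13.7
eef_pos: [0.5289, -0.2323, 0.162]
tool_rot: [-0.0, 0.993, 0.115, -0.0]
contact_force: [-1.2, -0.1, -0.8]
gripper_width: 0.447
```

```bash
python3 -c "
from st import *
st()"
```

```text
t 13.7 p [ 0.5289 -0.2323  0.162 ] yaw 1.8016 zax [-2.e-04  0.e+00 -1.e+00] F [-1.21 -0.06 -0.82] T [-0.004  0.006 -0.008] g 0.447 v 0.0272
```

Request:
move_arm(increments="0.2 0 0 -2 0 0 0;0.2 0 0 -2 0 0 0;0.2 0 0 -2 0 0 0;0.2 0 0 -1.5 0 0 0;0.2 0 0 -1 0 0 0;0.2 0 0 -1 0 0 0;0.2 0 0 -1 0 0 0;0.2 0 0 0 0 0 0")

```text
t: 14.7
eef_pos: [0.5288, -0.2323, 0.1517]
tool_rot: [-0.0, 0.993, 0.115, -0.0]
contact_force: [-0.0, 0.4, -1.2]
gripper_width: 0.438
```

```bash
python3 -c "
from st import *
st()"
```

```text
t 14.7 p [ 0.5288 -0.2323  0.1517] yaw 1.8015 zax [-1.e-04  0.e+00 -1.e+00] F [-0.02  0.45 -1.24] T [-0.045 -0.008 -0.002] g 0.438 v 0.0018
```

Request:
move_arm(increments="0.2 0 0 -0.5 0 0 0;0.2 0 0 -0.5 0 0 0;0.2 0 0 -0.5 0 0 0;0.2 0 0 -0.5 0 0 0;0.2 0 0 -0.5 0 0 0;0.2 0 0 -0.5 0 0 0;0.2 0 0 -0.5 0 0 0;0.2 0 0 0 0 0 0")

```text
t: 15.7
eef_pos: [0.5288, -0.2324, 0.1483]
tool_rot: [0.0, 0.993, 0.115, -0.0]
contact_force: [-0.4, -0.6, -2.4]
gripper_width: 0.444
```

```bash
python3 -c "
from st import *
st()"
```

```text
t 15.7 p [ 0.5288 -0.2324  0.1483] yaw 1.8016 zax [-1.e-04 -0.e+00 -1.e+00] F [-0.44 -0.56 -2.41] T [ 0.001  0.014 -0.014] g 0.444 v 0.0017
```

Request:
move_arm(increments="0.2 0 0 -1 0 0 0;0.2 0 0 -1 0 0 0;0.2 0 0 -1 0 0 0;0.2 0 0 -1 0 0 0;0.2 0 0 -0.5 0 0 0;0.2 0 0 -0.5 0 0 0;0.2 0 0 -0.5 0 0 0;0.2 0 0 0 0 0 0")

```text
t: 16.7
eef_pos: [0.5289, -0.2323, 0.1428]
tool_rot: [-0.0, 0.993, 0.115, -0.0]
contact_force: [0.5, 0.1, -1.5]
gripper_width: 0.44
```

```bash
python3 -c "
from st import *
st()"
```

```text
t 16.7 p [ 0.5289 -0.2323  0.1428] yaw 1.8016 zax [-0.  0. -1.] F [ 0.5   0.09 -1.53] T [0.024 0.009 0.05 ] g 0.44 v 0.0016
```

Request:
move_arm(increments="0.2 0 0 -0.4 0 0 0;0.2 0 0 -0.4 0 0 0;0.2 0 0 -0.3 0 0 0;0.2 0 0 -0.3 0 0 0;0.2 0 0 -0.2 0 0 0;0.2 0 0 -0.2 0 0 0;0.2 0 0 0 0 0 0;0.2 0 0 0 0 0 0")

```text
t: 17.7
eef_pos: [0.529, -0.2323, 0.1415]
tool_rot: [0.0, 0.993, 0.115, 0.0]
contact_force: [-2.4, 1.9, 5.7]
gripper_width: 0.437
```

```bash
python3 -c "
from st import *
st()"
```

```text
t 17.7 p [ 0.529  -0.2323  0.1415] yaw 1.8016 zax [ 3.e-04 -1.e-04 -1.e+00] F [-2.39  1.91  5.69] T [0.319 0.573 0.007] g 0.437 v 0.0013
```

Contact came at TCP z = 0.1415, which is the predicted home height, with the force rising to about 6 N. I'll release it gently.

Request:
move_arm(increments="0.2 0 0 0.2 0 0 0;0.2 0 0 0 0 0 0;0.5 0 0 0 0 0 0;0.6 0 0 0 0 0 0;0.75 0 0 0 0 0 0;0.9 0 0 0 0 0 0;1 0 0 0 0 0 0;1 0 0 0 0 0 0", newtons=20)

```text
t: 18.7
eef_pos: [0.5289, -0.2323, 0.1412]
tool_rot: [0.0, 0.993, 0.115, 0.0]
contact_force: [0.1, -0.5, -0.0]
gripper_width: 1.001
```

```bash
python3 look.py 8 .0635
```

```text
t 18.7 p [ 0.5289 -0.2323  0.1412] yaw 1.8016 zax [ 1.e-04 -0.e+00 -1.e+00] F [ 0.1  -0.49 -0.01] T [ 0.035  0.032 -0.011] g 1.001 v 0.0017
t 18.75 p [ 0.5289 -0.2323  0.1412] yaw 1.8016 zax [ 0. -0. -1.] F [ 0.07 -0.21  0.15] T [ 0.021 -0.031  0.003] g 0.998 v 0.0009
```

View pics/scene_8.png

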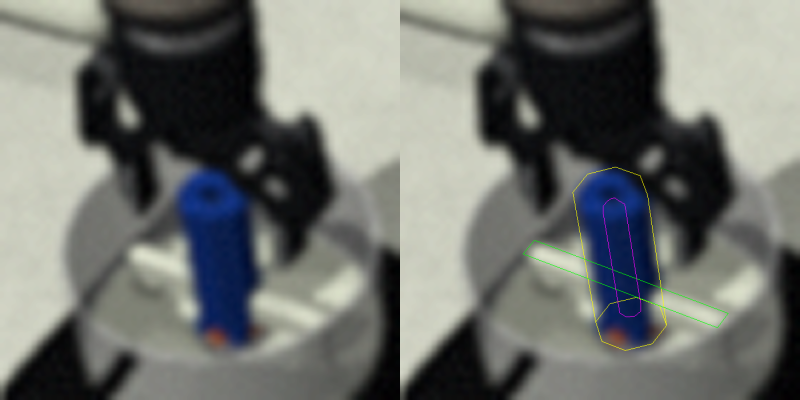

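Released. The hub is upright at crop (215,190)-(225,340), with the orange cross inside the slots. I'll retreat straight up.

Request:
move_arm(increments="1 0 0 5 0 0 0;1 0 0 15 0 0 0;1 0 0 25 0 0 0;1 0 0 30 0 0 0;1 0 0 30 0 0 0;1 0 0 30 0 0 0;1 0 0 20 0 0 0;1 0 0 5 0 0 0")

```text
t: 19.8
eef_pos: [0.5297, -0.2326, 0.3037]
tool_rot: [0.001, 0.993, 0.115, 0.002]
contact_force: [-0.6, 0.2, 0.7]
gripper_width: 1.001
```

Request:
move_arm(increments="1 -10 20 0 0 0 0;1 -10 40 0 0 0 0;1 -10 40 0 0 0 0;1 -5 40 0 0 0 0;1 0 40 0 0 0 0;1 0 30 0 0 0 0;1 0 10 0 0 0 0;1 0 0 0 0 0 0")

```text
t: 20.8
eef_pos: [0.4937, -0.0126, 0.301]
tool_rot: [0.0, 0.993, 0.115, -0.0]
contact_force: [-0.0, -1.1, -0.7]
gripper_width: 1.001
```

Run:
```python
from fit import *
from st import st
st()
for n,b in (("scene",(205,95,290,180)),("top",(390,165,470,245))):
    I,d=vision.read_camera(n); np.savez(f"{n}_9.npz",im=I,d=d); crop(I,*b,7,f"pics/{n}_9c.png"); cv2.imwrite(f"pics/{n}_9.png",I[:,:,::-1])
    H,S,V=hue(I); m=(H>105)&(H<130)&(S>120); k=np.zeros_like(m);k[b[1]:b[3],b[0]:b[2]]=1
    M=mask_up(m&k)
    for z0 in(.078,.089):
        c=lambda p:(hullmask(n,octa(p[0],p[1],1.8,z0+.002,z0+.105))^M).sum()/M.sum()
        r=minimize(c,[.528,-.232],method="Nelder-Mead",options=dict(initial_simplex=[[.528,-.232],[.535,-.232],[.528,-.225]],xatol=2e-4)); print(n,z0,r.x,r.fun)
st()
```

```text
t 20.8 p [ 0.4937 -0.0126  0.301 ] yaw 1.8021 zax [-5.e-04 -3.e-04 -1.e+00] F [-0.02 -1.07 -0.69] T [ 0.054  0.    -0.001] g 1.001 v 0.0269
scene 0.078 [ 0.52727069 -0.23272525] 0.38582028029678483
scene 0.089 [ 0.53334702 -0.22515534] 0.4113767518549052
top 0.078 [ 0.52865014 -0.23244165] 0.5438413361169102
top 0.089 [ 0.52565939 -0.22820859] 0.5707202505219207
t 20.9 p [ 0.4939 -0.0139  0.301 ] yaw 1.7996 zax [-5.e-04 -6.e-04 -1.e+00] F [ 0.3  -0.02 -0.21] T [ 0.016 -0.016 -0.06 ] g 0.999 v 0.0057
```

View pics/scene_9c.png

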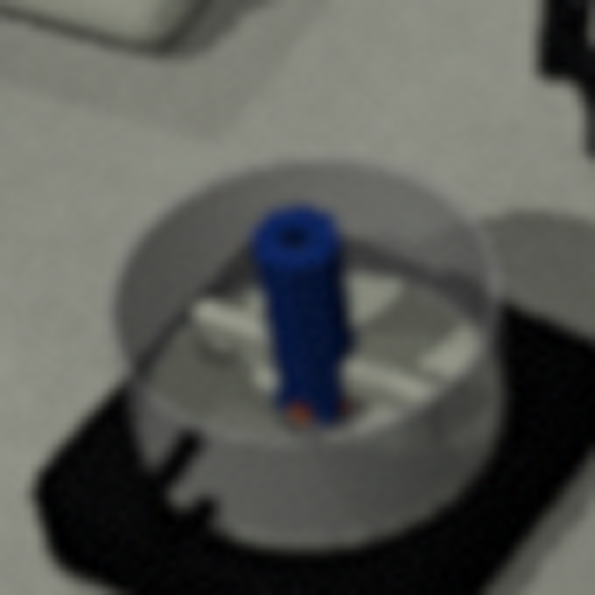

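View pics/top_9c.png

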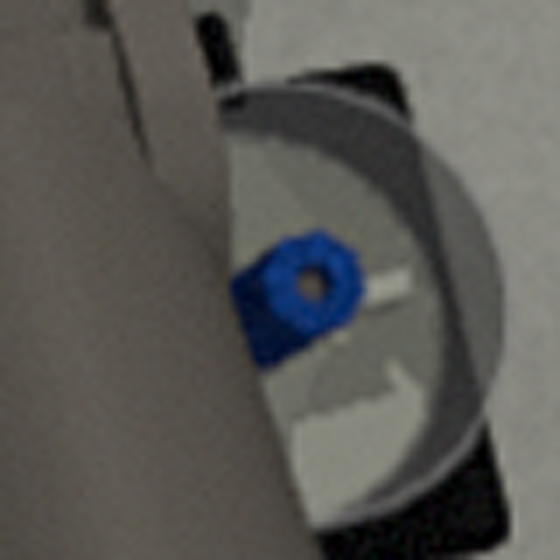

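View pics/scene_9.png

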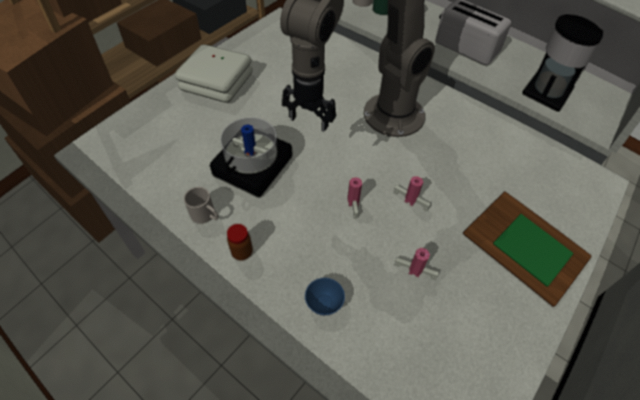

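The hub stands home. With the underside at 78 mm both cameras agree on its position to about 1.5 mm. At 89 mm they disagree by about 8 mm. The mug (200,205), jar (239,242) and bowl (325,296) are where they were, so I'm handing in.

```bash
python3 -c "
from h import *
print(bot.get_obs()['t']); print(bot.hand_in())"
```

```text
20.9
the job is handed in; nothing more can be done
None
```

The dough blade is fitted fully home in the food processor, released and upright, and the job was handed in at about 21 s. I gripped it by the blue hub at 40 N and turned it about −0.24 rad on the way, to match the drive cross's angle as seen by the cameras. I then lowered it over the rod in small steps.

**No turning under pressure:** the slots met the cross on the first try, so the blade slid straight past the cross height. The feel-for-it turning step was not needed.

**Seating:** there was no noticeable force until contact at a tool height of 0.1415 m, which is exactly the predicted home height, and the force there was only about 6 N. Afterwards both cameras agreed on the hub's position to about 1.5 mm when its underside was taken at 78 mm. At 89 mm, which is resting on the cross, they disagreed by about 8 mm.

**Surroundings:** in the final picture the mug, jar, small bowl and pink look-alikes are where they were at the start. The gripper is clear and touching nothing.

**Weaker checks:** the colour-outline fits were coarse (residual 0.39 in one camera and 0.54 in the other), because the outlines were blurred and the arm partly blocked the top camera. The two cameras' first estimates of the rod tip also differed by up to about 2.6 mm. The low forces on the way down bear out the position I used.

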